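Clamp a block in the dowelling jig with its ratchet hold-down

TASK

Clamp the wooden block in the dowelling jig, ready to be drilled, working with the fingertips only and without pinching or lifting anything. First, while the ratchet still keeps the clamp lever parked up, push the block along its channel until its far end is right home against the end stop; then press down the raised end of the rocker pawl, next to the lever, so that it snaps over and frees the lever. Finally push the black paddle at the end of the lever down past the ratchet's teeth, as far as it will go, so that the rubber foot stays pressed firmly on the block when you let go; leave the other things on the bench where they are.

Things in the scene. Friction and masses are not known exactly. Their poses are not given: they have to be found in the camera images.
- jig: Jig fixed to the bench: ply board 235 x 175 x 18 mm (x -85 to 150, y -75 to 100 mm), steel bracket 62 mm wide, 204 mm tall, carrying lever and pawl. Origin on the bench top under the lever's pivot; z up; x: the way the lever points, seen from above; y: into the channel, to the end stop. The lever swings in the plane y = 0; its pivot axis is parallel to y
- pivot (a point): Lever's pivot, 98 mm straight above the jig's origin, same axes as the jig
- stop_face (a point): Centre of the end stop's face, at x 75, y 75, z 37 mm in the jig's frame; the stop is a dark wooden block 86 x 22 x 40 mm with two steel drill bushes. The channel runs along the jig's y, centred on x = 75 mm, between two wooden strips 12 mm high and 56 mm apart; its open end is on the -y side
- workpiece: Loose pine block to be clamped, 50 x 160 x 38 mm, 0.13 to 0.26 kg, lying in the channel under the raised lever. Origin at the centre of its underside (18 mm above the bench); its y is its long axis and points to the stop. Home, its origin is at y = -5 mm in the jig's frame; it starts 12 to 28 mm short. Its near end overhangs the board's front edge
- work_end (a point): Centre of the block's near end face (50 mm wide, 38 mm high, centre 37 mm above the bench), which looks to the jig's -y side, towards the robot: the face to push on. It is 80 mm from the block's centre
- pawl (a joint): Rocker pawl, a steel see-saw on top of the bracket, rad. Parked about 0: its end on the lever's side is raised and the other end's tip in the lever's teeth blocks it from going down. 0.14 is dead centre; pressed past it, it snaps over and rests at 0.20 to 0.28: lever side down, the lever can be pushed down clicking over the teeth and cannot come back up. Takes 3 to 6 N
- pawl_pad (a point): Centre of the top of the pawl's thumb pad on the lever's side, the raised end while parked (pad 28 mm along x, 30 mm along y; 44 mm from the pawl's pivot axis, which is parallel to y, 188 mm above the jig's origin). 211 mm above the bench while parked; goes down about 12 mm in all
- lever (a joint): Clamp lever, rad: 0 highest (0.55 rad above level), grows as it goes down, 0.55 level. Starts at 0.10 to 0.15, held by friction. Teeth are 0.12 rad apart. The foot meets the block at about 0.36 and bottoms out on it at about 0.62, where the lever stops; pushing takes 3 to 6 N at the paddle, about 10 N near the stop. Let go, it comes back to the last tooth passed
- paddle (a point): Centre of the top face of the black palm paddle at the lever's end (82 mm along the lever, 38 mm wide, 16 mm thick), 190 mm from the pivot along the lever and 11 mm above the line from the pivot along it; it moves on an arc about pivot in the plane y = 0
- foot: Black rubber dome foot, 28 mm in diameter, sprung, 75 mm from the pivot under the lever; origin at the lowest point of the dome. It yields up to 20 mm along the lever's normal (700 N/m)
- marker_pen: Felt marker 16 x 131 x 18 mm lying on the jig's board under the lever; bystander
- bit_box: Small green box 51 x 76 x 50 mm on the bench, near the paddle on the robot's side; bystander
- tape_measure: Black tape measure 71 x 87 x 36 mm on the bench in front of the jig's bracket; bystander
- battery_spare: Black battery pack 70 x 116 x 61 mm at the right; bystander
- try_square: Try square 224 x 105 x 16 mm lying near the robot; bystander
- chisel_1: Chisel 260 mm long with a wooden handle, lying near the robot at the right; bystander

How it is judged:
On the way, in this order (a step that is already met when the one before it is completed fails the run):
1. the block is home against the end stop while the lever is still parked up by its pawl (y of workpiece in the frame of jig above -0.0075 m and value of joint lever below 0.22 rad and value of joint pawl below 0.12 rad), for 0.2 s.
2. the pawl is snapped over with the lever still up (value of joint pawl above 0.18 rad and value of joint lever below 0.25 rad), for 0.2 s.
3. the lever is down and the foot presses on the block (value of joint lever above 0.39 rad and contact force between foot and workpiece above 5 N), for 0.1 s.
At the end, for the whole second after the job is handed in: The block lies flat in the channel with its end within 2.5 mm of the stop; the pawl is snapped over (above 0.18 rad); the lever is down (above 0.39 rad) and, held by the ratchet alone, the foot presses on the resting block with more than 5 N (all of step 3 and y of workpiece in the frame of jig above -0.0075 m and x of workpiece in the frame of jig between 0.065 and 0.085 m and angle between workpiece's own z axis and vertical below 0.05 rad and value of joint pawl above 0.18 rad and velocity of joint lever between -0.05 and 0.05 rad/s and linear speed of workpiece below 0.02 m/s); the robot touches nothing.
It fails at once if the block is lifted more than 10 mm (z of workpiece in the frame of jig above 0.028 m).
It fails at once if the block is taken out of its channel (y of workpiece in the frame of jig below -0.06 m or x of workpiece in the frame of jig above 0.09 m or x of workpiece in the frame of jig below 0.06 m).
It fails at once if the lever is forced down past the engaged pawl (value of joint lever above 0.3 rad and value of joint pawl below 0.12 rad).
It fails at once if another thing on the bench is moved more than 25 mm (distance of any of marker_pen, bit_box, tape_measure, battery_spare, try_square, chisel_1 from where it was at the start of the episode above 0.025 m).
It also fails if it takes over 54 s, if anything falls off the work surface, if the arm or the gripper's body presses on something with over 40 N, if the wrist force passes 120 N, or if a joint passes its speed limit or range.

ROBOT

A 6-joint arm with a two-finger parallel gripper is mounted at the origin on the work surface; the furniture and walls round the work are solid. World frame = base frame: x ahead of the robot, y to its left, z up, the work surface at z = 0. Lengths are in m, angles in rad, forces in N, time in s.
With the tool pointing down it reaches from about 0.375 to 0.9 m from the base axis. Payload 3.1 kg.
Tool frame: the origin (TCP) lies midway between the tips of the shut fingers; the grasp point (between the pads) lies 19 mm behind it; x points along the fingers, y is the direction in which the jaws open and shut, and the axes are right-handed (so a half turn about x gives the same grasp; the last joint's range is limited). The gripper opens to 85 mm and grips with 20 to 120 N. Pads are 22 mm wide; open, the fingers measure 114 mm over their backs; the gripper's body (76 mm by 85 mm) begins 54 mm behind the grasp point. The pads swing forward as they close: fully open they stand 13 mm farther back than shut.
Start: joints at [-1.417, 0.527, 1.433, -0, 1.181, -0.178], TCP at [0.204, -0.591, 0.231] pointing down, gripper open.
Joint ranges: [-3.08, 3.08], [-0.75, 2.2], [0.22, 2.44], [-1.43, 4.57], [0, 2.65], [-2.85, 2.85]. Speed limits (rad/s): [2.79, 2.79, 3.14, 3.14, 3.14, 3.14].

INTERFACE

Orientations are given as a unit quaternion [x, y, z, w].
In Python, from station import manip gives the robot as it stands.
- The arm moves only by the tool carry_out, never from a script. Its argument "commands" is a list that holds one entry, the list of rows, each a list of 7 numbers: the shift along the tool's x, y, z in units of 25 mm (1.0 is 25 mm), then the turn, a rotation vector about the tool's x, y, z in units of 5 degrees (1.0 is 5 degrees), then the finger opening in mm, from 0 to 85.4. A call has exactly 5 rows; each row is the pose to reach, as a shift and turn from the pose commanded when the call began, along the tool's axes at that moment; what a row does not reach only later rows make up. A row lasts 1/10 s, in which the tool goes at most 50 mm and 8.59 degrees, less where a joint would pass 70% of its speed; a pose out of reach is approached as far as the arm can. A call with a gripper value outside its range is refused whole. The fingers move at their own pace and stop on an object; "force" is the grip in N (left out, the last holds). Time passes only in rows, so rows that repeat a pose let the fingers close, or fill a call up. It gives the time, the measured TCP pose, the force and the opening at its end, in the units of the state.
- manip.sense(): the state, without advancing time (a new reading comes with each control period).
- manip.snapshot(name): name is "scene" or "top"; returns a dict with "image" (400x640x3 uint8, red, green, blue), "fx", "fy", "cx", "cy" (pixels), "rvec" (rotation vector, rad) and "tvec" (3), from world to camera coordinates, as OpenCV has them. Camera axes: x right, y down, z forward; pixel columns grow to the right and rows downward; lengths in m; the calibration is good to about 2 mm. A picture is of the moment at which its call begins. There is no depth.
- manip.sign_off(): hands the job in, once; it reports no verdict.
The state is a dict: "t": time; "q": joint angles; "qd": joint speeds; "tau": joint torques, N m; "tcp_pos": TCP position; "tool_rot": TCP orientation; "force": force on the tool from outside, world axes, zero at the start; "ft_torque": the same for the moment, N m; "finger_gap": opening from 0.0 (shut) to 1.0 (fully open).
Only numpy, scipy, OpenCV 4.12 (cv2) and the standard library are available. Lean on these libraries where they do the work, as an engineer would, in place of code of your own. Each camera call takes 0.05 s, during which the arm holds its last target.

## Working session

There is one attempt and no reset: what is moved stays moved. The work goes in short steps, Python scripts to look and compute and a tool call to move; the robot and the scene stay as the last step left them, time stands still between calls to the robot, and variables do not carry over. Pictures are saved under pics/ and viewed, and the job is handed in when it is done.

Besides the shell and the picture viewer there is one more tool, called as name(argument=value, ...), one argument or row to a line, values as JSON. carry_out: Moves the arm, as the interface text tells. Its arguments: {"type":"object","properties":{"commands":{"type":"array"},"force":{"type":"number"}},"required":["commands"]}

```bash
ls; mkdir -p pics
python3 - <<'E'
from station import manip
import cv2
s=manip.sense();print({k:s[k] for k in('t','tcp_pos','tool_rot','force','finger_gap')})
for n in('scene','top'):
    d=manip.snapshot(n);cv2.imwrite(f'pics/{n}0.png',d['image'][:,:,::-1]);print(n,d['fx'],d['fy'],d['cx'],d['cy'],d['rvec'],d['tvec'])
E
```

```text
pics
{'t': 0.0, 'tcp_pos': array([ 0.20407778, -0.58998109,  0.23031166]), 'tool_rot': array([ 0.69734133,  0.11789791, -0.69733823,  0.11633809]), 'force': array([-0.16616389, -0.12397742, -0.41689162]), 'finger_gap': 1.0013066723518587}
scene 392.6348619908968 392.6348619908968 324.0235300993453 203.14652371819636 [ 2.45086283  0.68486004 -0.20264762] [-0.42609145 -0.14089375  1.19178781]
top 372.26976380117145 372.26976380117145 319.57452659353254 206.94594371497396 [ 2.19430511 -2.15870579  0.05136922] [-0.01866022  0.52655599  1.07990462]
```

View pics/scene0.png

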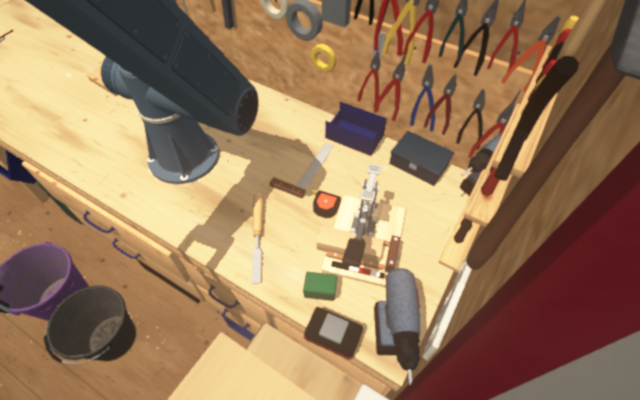

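View pics/top0.png

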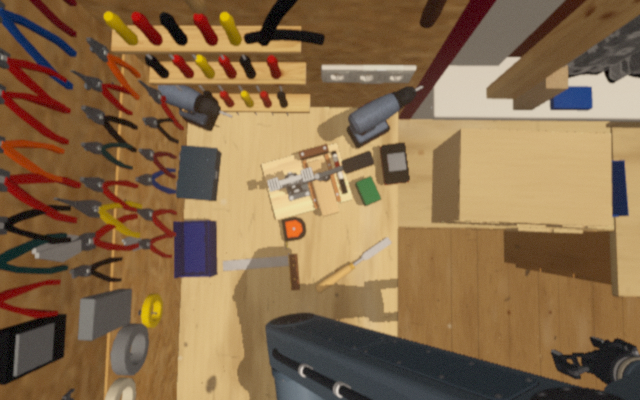

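```bash
cat > h.py <<'E'
import numpy as np,cv2
from station import manip
def cam(d):
    R=cv2.Rodrigues(np.array(d['rvec'],float))[0];t=np.array(d['tvec'],float).ravel()
    K=np.array([[d['fx'],0,d['cx']],[0,d['fy'],d['cy']],[0,0,1.]]);return K,R,t
def ray(d,u,v,z):
    K,R,t=cam(d);c=-R.T@t;r=R.T@np.linalg.solve(K,[u,v,1.]);return c+r*(z-c[2])/r[2]
def proj(d,P):
    K,R,t=cam(d);p=(np.atleast_2d(P)@R.T+t)@K.T;return p[:,:2]/p[:,2:]
def crop(d,name,x0,y0,w,h,s):
    cv2.imwrite('pics/'+name,cv2.resize(d['image'][y0:y0+h,x0:x0+w,::-1],None,fx=s,fy=s,interpolation=cv2.INTER_CUBIC))
E
python3 - <<'E'
from h import *
d=manip.snapshot('top');crop(d,'t1.png',250,130,140,100,5.7)
d=manip.snapshot('scene');crop(d,'s1.png',290,155,140,105,5.7)
E
```

```text
(no output)
```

View pics/t1.png

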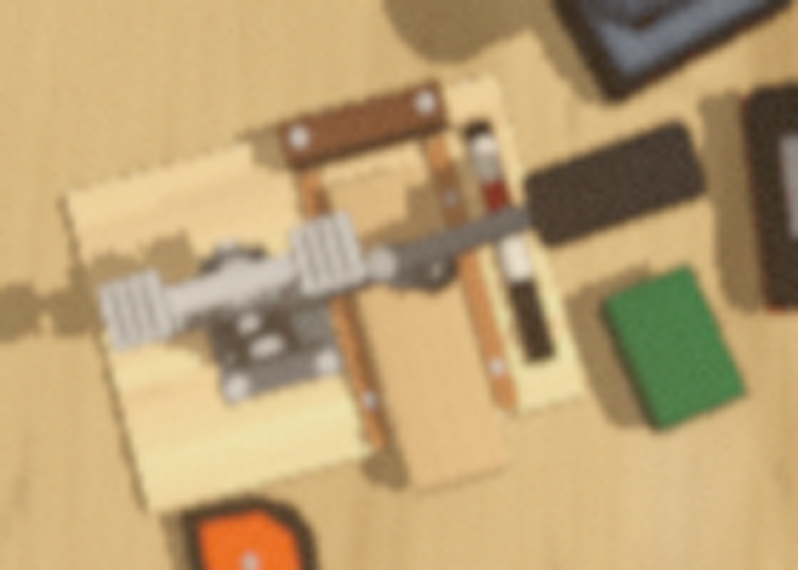

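View pics/s1.png

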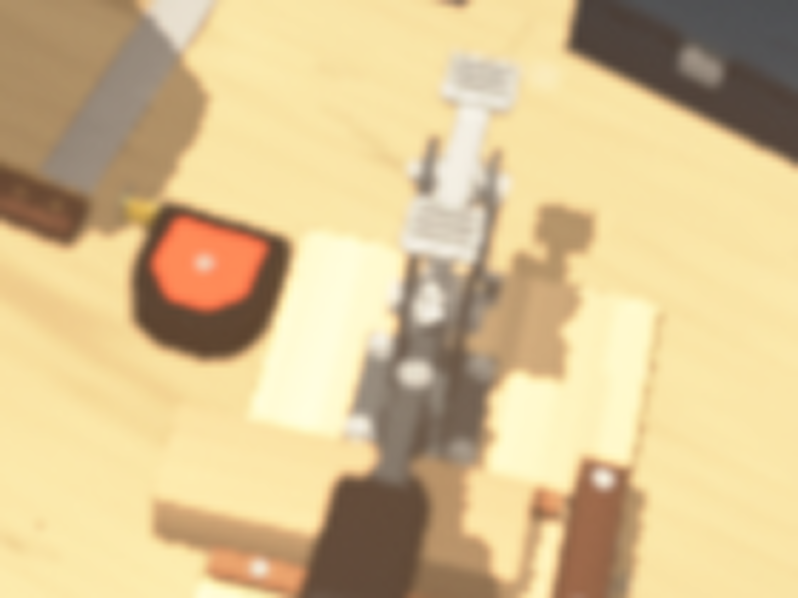

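```bash
cat >> h.py <<'E'
def fit2(J,W):
    J=np.array(J);W=np.array(W);a=J-J.mean(0);b=W-W.mean(0)
    U,S,V=np.linalg.svd(a.T@b);R=(U@np.diag([1,np.linalg.det(U@V)])@V).T
    return R,W.mean(0)-R@J.mean(0)
E
python3 - <<'E'
from h import *
d=manip.snapshot('top')
f=lambda p:(250+(p[0]+.5)/5.7-.5,130+(p[1]+.5)/5.7-.5)
px=[(65,195),(150,510),(582,398),(497,75)]
J=[(-.085,.1),(-.085,-.075),(.15,-.075),(.15,.1)]
W=[ray(d,*f(p),.018)[:2] for p in px]
R,t=fit2(J,W);print(np.round(W,4),R,t,np.degrees(np.arctan2(R[1,0],R[0,0])))
print('res',np.round(W-(np.array(J)@R.T+t),4))
inv=lambda w:R.T@(w-t)
# block near end top corners z=56
for p in [(418,490),(510,463)]: print('blk',inv(ray(d,*f(p),.056)[:2]))
print('pad',inv(ray(d,*f((329,252)),.211)[:2]))
print('stop scr',[inv(ray(d,*f(p),.058)[:2]) for p in[(298,137),(426,101)]])
th=.55-.12
print('paddle',[inv(ray(d,*f(p),.098+.19*np.sin(th)+.01)[:2]) for p in[(525,175),(550,245),(705,190),(682,122)]])
c=np.array([(635,265)]);print([ray(d,*f(p),.05)[:2] for p in[(603,305),(688,265),(745,388),(662,430)]])
s=manip.snapshot('scene')
P=np.array([[x,y] for x,y in J])@R.T+t
print(proj(s,np.c_[P,[.018]*4]))
s=manip.sense();from scipy.spatial.transform import Rotation as Ro
print(Ro.from_quat(s['tool_rot']).as_matrix().round(3))
E
```

```text
[[ 0.653   0.1668]
 [ 0.489   0.1181]
 [ 0.5505 -0.1043]
 [ 0.7194 -0.0581]] [[ 0.27475592  0.96151401]
 [-0.96151401  0.27475592]] [0.58199784 0.05845121] -74.05253112596397
res [[-0.0018 -0.0008]
 [ 0.0024 -0.0015]
 [-0.0006  0.002 ]
 [-0.      0.0002]]
blk [ 0.05362174 -0.10077401]
blk [ 0.10139334 -0.09965217]
pad [0.04309738 0.00057067]
stop scr [array([0.04131069, 0.08669294]), array([0.10828355, 0.08749463])]
paddle [array([0.13501424, 0.01501954]), array([ 0.13744989, -0.01786684]), array([ 0.20953904, -0.01213396]), array([0.20789402, 0.01968513])]
[array([ 0.59477934, -0.11229476]), array([ 0.61566928, -0.15480461]), array([ 0.55391246, -0.18378476]), array([ 0.53215646, -0.14246118])]
[[405.2256773  207.37065199]
 [342.84904596 193.54541959]
 [320.48068854 267.78794074]
 [390.90787994 285.48542358]]
[[-0.     0.327 -0.945]
 [ 0.001 -0.945 -0.327]
 [-1.    -0.001 -0.   ]]
```

```bash
cat >> h.py <<'E'
from scipy.spatial.transform import Rotation as Ro
JR=np.array([[.27476,.96151],[-.96151,.27476]]);JT=np.array([.5820,.05845])
def inv(w): return JR.T@(np.array(w)[:2]-JT)
def plan(jx,jy,z):
    s=manip.sense();T=Ro.from_quat(s['tool_rot']);M=T.as_matrix()
    w=np.r_[JR@[jx,jy]+JT,z]
    D=np.c_[[0,0,-1],np.r_[JR[:,0],0],np.r_[-JR[:,1],0]]
    rv=(T.inv()*Ro.from_matrix(D)).as_rotvec(degrees=True)/5
    print('t',s['t'],'jig',np.r_[inv(s['tcp_pos']),s['tcp_pos'][2]].round(4),'F',s['force'].round(1),'gap',s['finger_gap'])
    print('shift',(M.T@(w-s['tcp_pos'])/.025).round(2),'turn',rv.round(2))
E
python3 - <<'E'
from h import *
plan(.0765,-.135,.2)
d=manip.snapshot('top')
for z in(.1,.2,.25): print(z,inv(ray(d,350,137,z)),inv(ray(d,420,90,z)),inv(ray(d,365,145,z)))
E
```

```text
t 0.3 jig [ 0.5201 -0.5416  0.2309] F [-0.1  0.5  0.3] gap 0.9986731584349997
shift [  1.25 -16.83 -17.2 ] turn [ 0.62 -0.    0.01]
0.1 [0.18186761 0.08724283] [0.40363374 0.1637957 ] [0.21573352 0.05482306]
0.2 [0.1691336  0.06380872] [0.36900176 0.13280249] [0.19965547 0.03459019]
0.25 [0.16276659 0.05209166] [0.35168577 0.11730588] [0.19161645 0.02447375]
```

carry_out(
  commands=[
    [[0,-1.3,-1.3,0,0,0,0],[0,-2.6,-2.6,0,0,0,0],[0,-3.9,-3.9,0,0,0,0],[0,-5.2,-5.3,0,0,0,0],[0,-6.5,-6.6,0.62,0,0,0]],
  ],
)

```text
t: 0.85
tcp_pos: [0.3077, -0.3815, 0.2315]
tool_rot: [0.701, 0.097, -0.7, 0.098]
force: [-0.2, -0.5, 0.5]
finger_gap: 0.139
```

Run:
```python
from h import *
plan(.0765,-.135,.2)
```

```text
t 0.85 jig [ 0.3477 -0.3846  0.2315] F [-0.2 -0.5  0.5] gap 0.1390202704429332
shift [  1.26 -10.86  -9.97] turn [-0.02 -0.   -0.  ]
```

carry_out(
  commands=[
    [[0,-1.3,-1.2,0,0,0,0],[0,-2.6,-2.4,0,0,0,0],[0,-3.9,-3.6,0,0,0,0],[0,-5.2,-4.8,0,0,0,0],[0,-5.2,-4.8,0,0,0,0]],
  ],
)

```text
t: 1.35
tcp_pos: [0.3874, -0.2202, 0.2313]
tool_rot: [-0.7, -0.101, 0.7, -0.1]
force: [0.2, 0.1, -0.0]
finger_gap: 0.0
```

Run:
```python
from h import *
plan(.0765,-.135,.2)
```

```text
t 1.35 jig [ 0.2144 -0.2637  0.2313] F [ 0.2  0.1 -0. ] gap 0.0003593355444912304
shift [ 1.27 -5.48 -5.18] turn [ 0.08 -0.    0.03]
```

carry_out(
  commands=[
    [[0,-1.3,-1.3,0,0,0,0],[0,-2.6,-2.6,0,0,0,0],[0.3,-3.9,-3.9,0,0,0,0],[1.2,-5.5,-5.2,0,0,0,0],[1.2,-5.5,-5.2,0,0,0,0]],
  ],
)

```text
t: 1.85
tcp_pos: [0.4739, -0.0536, 0.1998]
tool_rot: [-0.699, -0.101, 0.701, -0.099]
force: [0.1, -0.6, -0.5]
finger_gap: -0.001
```

Run:
```python
from h import *
plan(.0765,-.125,.032)
d=manip.snapshot('scene');crop(d,'s2.png',270,120,180,135,4.4)
```

```text
t 1.85 jig [ 0.078  -0.1348  0.1998] F [ 0.1 -0.6 -0.5] gap -0.001296074227142743
shift [ 6.71 -0.04 -0.4 ] turn [0.06 0.02 0.03]
```

View pics/s2.png

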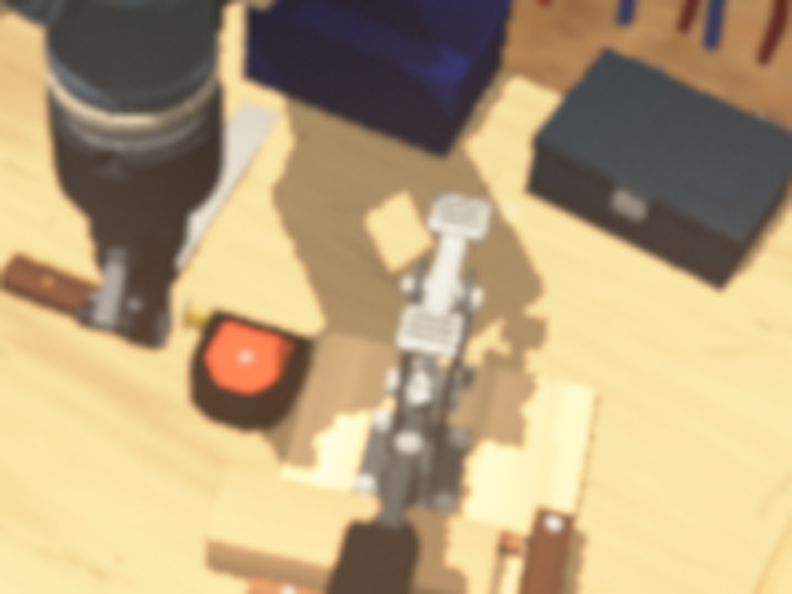

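carry_out(
  commands=[
    [[1.5,0,0,0,0,0,0],[3.0,0,0,0,0,0,0],[4.5,0,0,0,0,0,0],[6.0,0,0,0,0,0,0],[6.7,0,0,0,0,0,0]],
  ],
)

```text
t: 2.4
tcp_pos: [0.4728, -0.0589, 0.0316]
tool_rot: [-0.699, -0.098, 0.701, -0.097]
force: [-0.4, 0.6, -0.1]
finger_gap: -0.004
```

Run:
```python
from h import *
plan(.0765,-.096,.032)
d=manip.snapshot('top');crop(d,'t3.png',250,130,140,100,5.7)
```

```text
t 2.4 jig [ 0.0829 -0.1373  0.0316] F [-0.4  0.6 -0.1] gap -0.0035293037226872153
shift [-0.02 -0.26 -1.65] turn [-0.02  0.03  0.02]
```

View pics/t3.png

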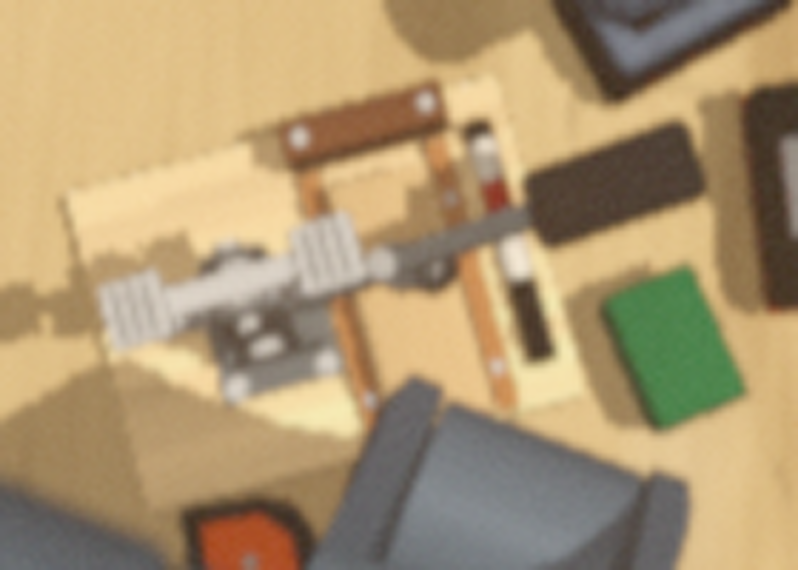

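carry_out(
  commands=[
    [[0,-0.25,-0.3,0,0,0,0],[0,-0.25,-0.6,0,0,0,0],[0,-0.25,-0.8,0,0,0,0],[0,-0.25,-1.0,0,0,0,0],[0,-0.25,-1.2,0,0,0,0]],
  ],
)

```text
t: 2.95
tcp_pos: [0.5009, -0.0427, 0.0347]
tool_rot: [-0.7, -0.098, 0.7, -0.098]
force: [-2.4, 0.4, 2.3]
finger_gap: -0.003
```

Run:
```python
from h import *
plan(.0765,-.096,.032)
d=manip.snapshot('top');crop(d,'t4.png',250,130,140,100,5.7)
d=manip.snapshot('scene');crop(d,'s4.png',290,155,140,105,5.7)
```

```text
t 2.95 jig [ 0.075  -0.1058  0.0347] F [-2.4  0.4  2.3] gap -0.003271597455844932
shift [ 0.11  0.06 -0.39] turn [ 0.01  0.   -0.  ]
```

View pics/t4.png

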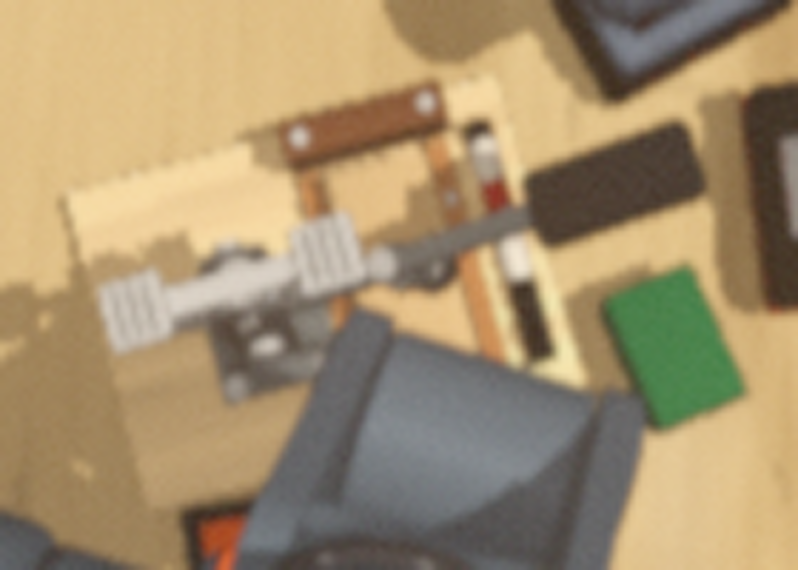

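View pics/s4.png

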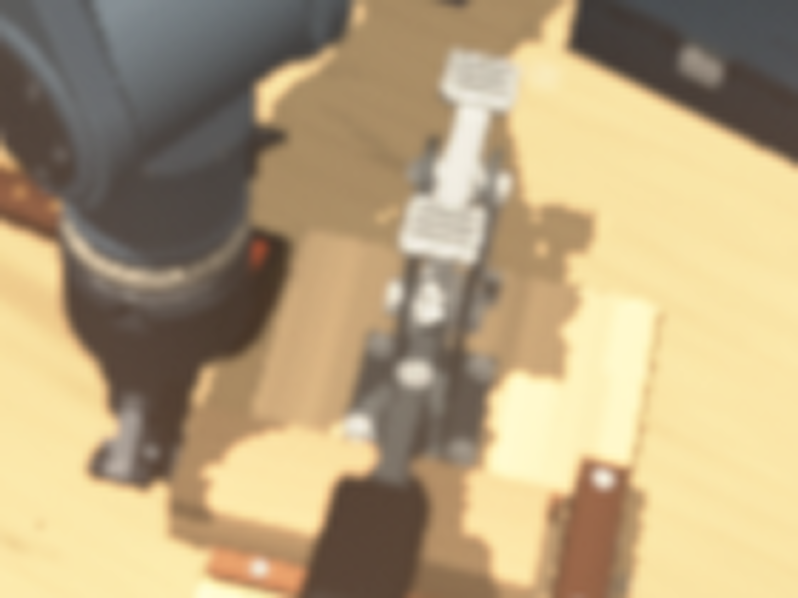

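carry_out(
  commands=[
    [[0.1,0,-0.1,0,0,0,0],[0.1,0,-0.2,0,0,0,0],[0.1,0,-0.3,0,0,0,0],[0.1,0,-0.4,0,0,0,0],[0.1,0,-0.4,0,0,0,0]],
  ],
)

```text
t: 3.55
tcp_pos: [0.5111, -0.0402, 0.0311]
tool_rot: [0.7, 0.098, -0.7, 0.098]
force: [-1.6, -0.3, 0.3]
finger_gap: 0.003
```

Run:
```python
from h import *
plan(.0765,-.096,.032)
```

```text
t 3.55 jig [ 0.0754 -0.0953  0.0311] F [-1.6 -0.3  0.3] gap 0.003486882422198694
shift [-0.03  0.04  0.03] turn [ 0.   -0.01 -0.  ]
```

Still only sliding friction (1.6 N); continue until the force rises.

carry_out(
  commands=[
    [[0,0,-0.04,0,0,0,0],[0,0,-0.08,0,0,0,0],[0,0,-0.12,0,0,0,0],[0,0,-0.16,0,0,0,0],[0,0,-0.16,0,0,0,0]],
  ],
)

```text
t: 4.05
tcp_pos: [0.5108, -0.0395, 0.0312]
tool_rot: [-0.698, -0.099, 0.703, -0.098]
force: [-9.0, -7.0, 4.0]
finger_gap: 0.005
```

Run:
```python
from h import *
plan(.0765,-.096,.032)
```

```text
t 4.05 jig [ 0.0746 -0.0954  0.0312] F [-9. -7.  4.] gap 0.005355349516104246
shift [-0.03  0.07  0.02] turn [0.02 0.08 0.03]
```

carry_out(
  commands=[
    [[0,0,-0.1,0,0,0,0],[0,0,-0.1,0,0,0,0],[0,0,0.3,0,0,0,0],[0,0,1.0,0,0,0,0],[0,0,1.5,0,0,0,0]],
  ],
)

```text
t: 4.55
tcp_pos: [0.4783, -0.0496, 0.0315]
tool_rot: [0.701, 0.098, -0.7, 0.098]
force: [-0.7, 0.2, -0.1]
finger_gap: 0.003
```

carry_out(
  commands=[
    [[-1.5,0,0,0,0,0,0],[-3.0,0,0,0,0,0,0],[-4.5,0,0.5,0,0,0,0],[-6.3,0,1.5,0,0,0,0],[-8.1,0,2.5,0,0,0,0]],
  ],
)

```text
t: 5.05
tcp_pos: [0.4192, -0.0663, 0.2327]
tool_rot: [0.701, 0.098, -0.7, 0.098]
force: [0.9, -0.5, -0.0]
finger_gap: 0.005
```

Run:
```python
from h import *
plan(.043,0,.25)
d=manip.snapshot('top');crop(d,'t5.png',250,130,140,100,5.7)
d=manip.snapshot('scene');crop(d,'s5.png',290,155,140,105,5.7)
```

```text
t 5.05 jig [ 0.0752 -0.1908  0.2327] F [ 0.9 -0.5 -0. ] gap 0.004645879298255081
shift [-0.68 -1.28 -7.63] turn [ 0.01 -0.01 -0.  ]
```

View pics/t5.png

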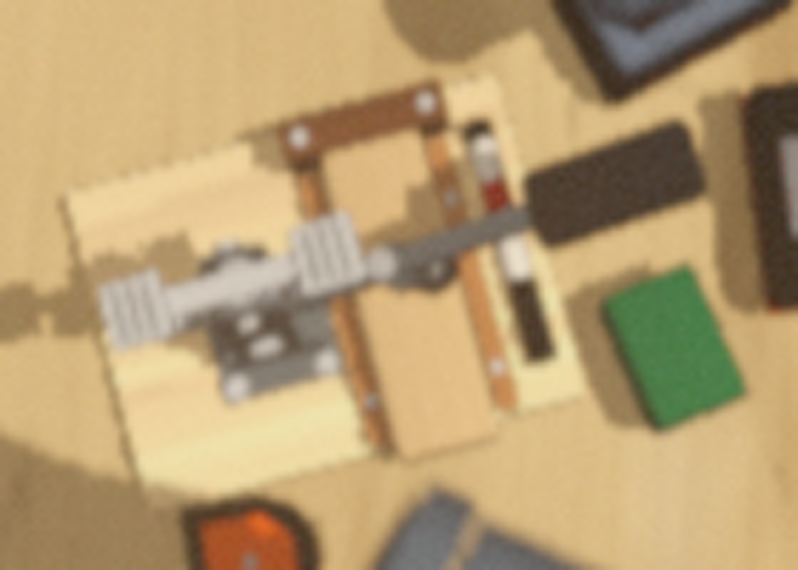

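View pics/s5.png

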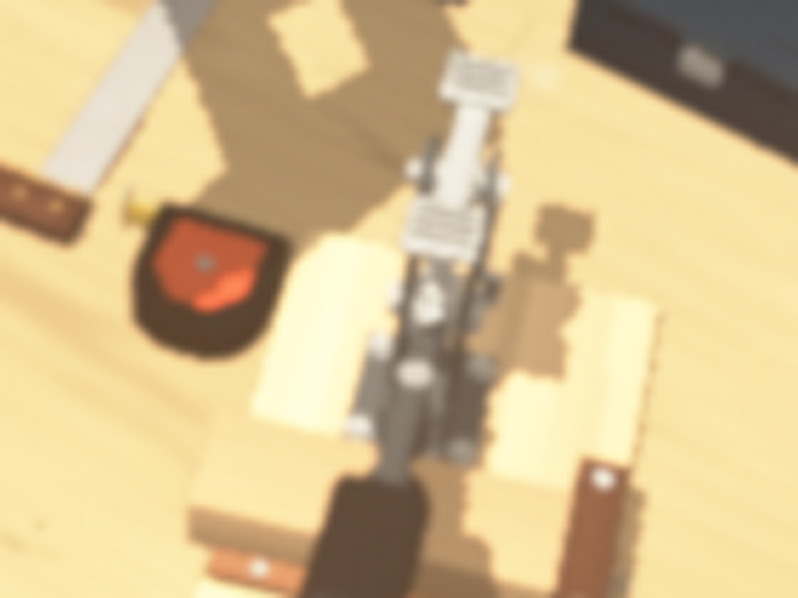

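The gap at the stop (t5 crop, around (370,155)) is gone, and the block's near edge runs from about (400,460) to (497,437). I'll check that numerically while moving up.

Run:
```python
from h import *
d=manip.snapshot('top')
f=lambda p:(250+(p[0]+.5)/5.7-.5,130+(p[1]+.5)/5.7-.5)
for p in [(402,460),(497,437)]: print(inv(ray(d,*f(p),.056)))
```

```text
[ 0.04978738 -0.08423748]
[ 0.09853395 -0.08543447]
```

carry_out(
  commands=[
    [[-0.7,-0.2,-0.4,0,0,0,0],[-1.0,-0.5,-2.0,0,0,0,0],[-1.0,-0.8,-3.8,0,0,0,0],[-1.0,-1.1,-5.6,0,0,0,0],[-1.0,-1.3,-7.4,0,0,0,0]],
  ],
)

```text
t: 5.7
tcp_pos: [0.5901, 0.0175, 0.254]
tool_rot: [-0.7, -0.099, 0.701, -0.098]
force: [0.6, -1.0, -0.1]
finger_gap: -0.001
```

Run:
```python
from h import *
plan(.044,0,.216)
```

```text
t 5.7 jig [ 0.0416 -0.0035  0.254 ] F [ 0.6 -1.  -0.1] gap -0.0005501830775040184
shift [ 1.52  0.1  -0.14] turn [0.01 0.02 0.01]
```

carry_out(
  commands=[
    [[0.5,0.1,-0.14,0,0,0,0],[1.0,0.1,-0.14,0,0,0,0],[1.5,0.1,-0.14,0,0,0,0],[1.7,0.1,-0.14,0,0,0,0],[1.85,0.1,-0.14,0,0,0,0]],
  ],
)

```text
t: 6.2
tcp_pos: [0.5911, 0.0137, 0.2093]
tool_rot: [-0.699, -0.098, 0.701, -0.098]
force: [-1.5, -0.3, 1.8]
finger_gap: 0.003
```

Run:
```python
from h import *
plan(.044,0,.199)
```

```text
t 6.2 jig [ 0.0455 -0.0035  0.2093] F [-1.5 -0.3  1.8] gap 0.0027446413117490835
shift [ 0.41 -0.06 -0.14] turn [-0.01  0.03  0.  ]
```

Contact at 0.209 m, as expected. Press on.

carry_out(
  commands=[
    [[0.15,0,0,0,0,0,0],[0.28,0,0,0,0,0,0],[0.38,0,0,0,0,0,0],[0.45,0,0,0,0,0,0],[0.45,0,0,0,0,0,0]],
  ],
)

```text
t: 6.7
tcp_pos: [0.5928, 0.0145, 0.2002]
tool_rot: [0.701, 0.098, -0.7, 0.098]
force: [-1.8, 0.0, 7.3]
finger_gap: -0.0
```

Run:
```python
from h import *
plan(.044,0,.199)
```

```text
t 6.7 jig [ 0.0452 -0.0017  0.2002] F [-1.8  0.   7.3] gap -0.0003600415791820649
shift [ 0.05 -0.05 -0.07] turn [ 0.01 -0.01 -0.  ]
```

carry_out(
  commands=[
    [[0.08,0,0,0,0,0,0],[0.12,0,0,0,0,0,0],[0.12,0,0,0,0,0,0],[-0.6,0,0,0,0,0,0],[-1.6,0,0,0,0,0,0]],
  ],
)

```text
t: 7.2
tcp_pos: [0.5917, 0.0148, 0.2385]
tool_rot: [-0.699, -0.099, 0.701, -0.098]
force: [0.6, -0.0, 0.0]
finger_gap: 0.001
```

carry_out(
  commands=[
    [[-1,0,0,0,0,0,0],[-1,0,1.8,0,0,0,0],[-1,0,3.6,0,0,0,0],[-1,0,5.4,0,0,0,0],[-1,0,6,0,0,0,0]],
  ],
)

```text
t: 7.7
tcp_pos: [0.4437, -0.0264, 0.2634]
tool_rot: [-0.699, -0.098, 0.702, -0.097]
force: [0.4, 0.5, 0.5]
finger_gap: -0.003
```

Run:
```python
from h import *
plan(.17,-.005,.25)
d=manip.snapshot('top');crop(d,'t6.png',250,130,140,100,5.7)
d=manip.snapshot('scene');crop(d,'s6.png',290,155,140,105,5.7)
crop(d,'s6b.png',290,200,160,200,3)
```

```text
t 7.7 jig [ 0.0435 -0.1563  0.2634] F [0.4 0.5 0.5] gap -0.003133869941544367
shift [ 0.51  5.06 -6.06] turn [-0.    0.04  0.02]
```

View pics/t6.png

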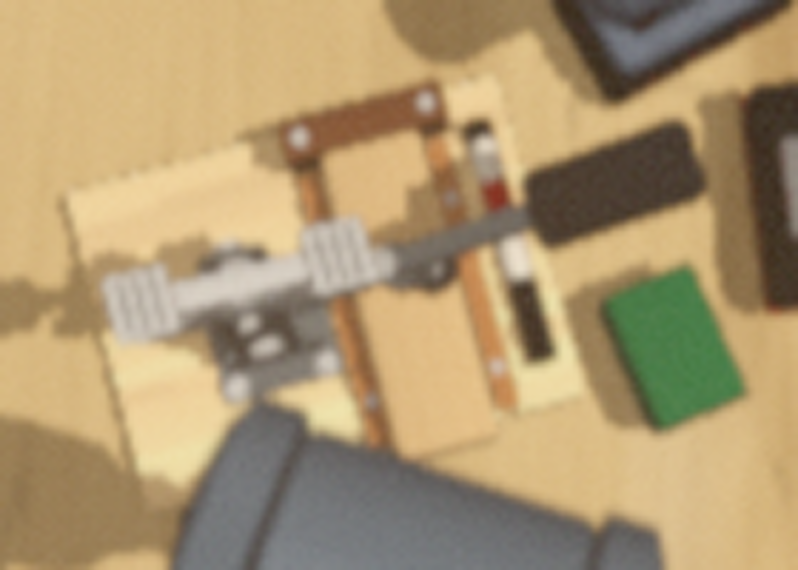

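View pics/s6.png

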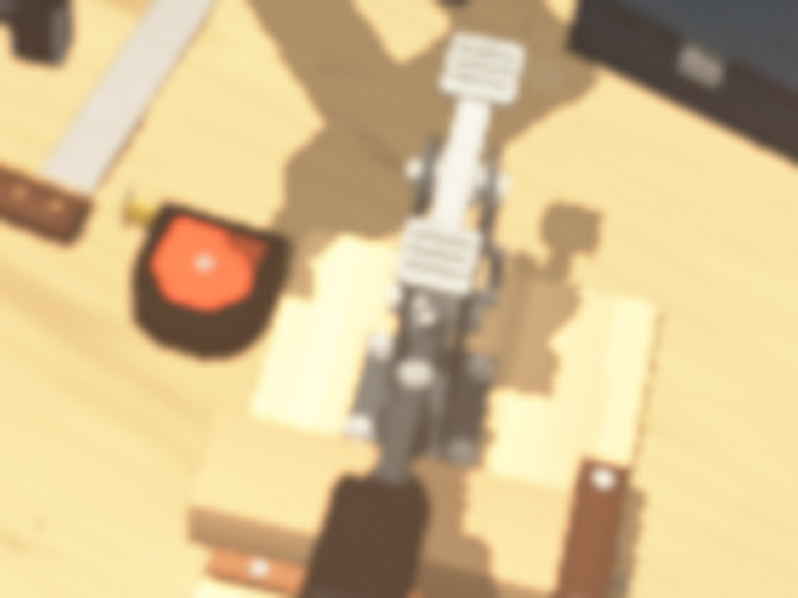

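View pics/s6b.png

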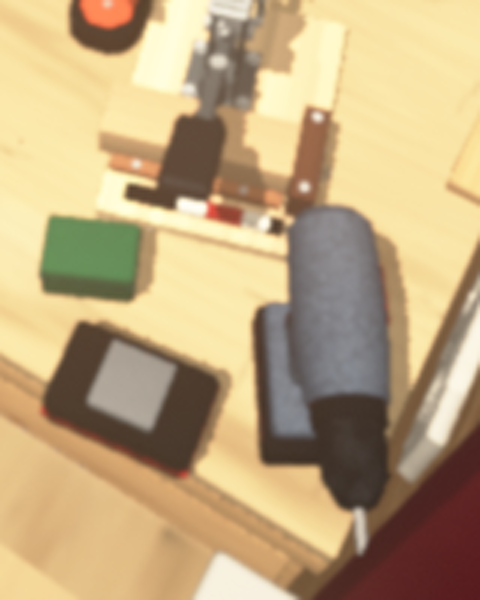

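Run:
```python
from h import *
a=manip.snapshot('top');b=manip.snapshot('scene')
crop(a,'t7.png',330,80,110,80,7)
for pa,pb in[((350,130),(395,275)),((352,132),(402,271)),((347,125),(408,270))]:
    Ps=[K@np.c_[R,t] for K,R,t in map(cam,(a,b))]
    X=cv2.triangulatePoints(*Ps,np.array(pa,float)[:,None],np.array(pb,float)[:,None]).ravel();X=X[:3]/X[3]
    print(inv(X),X[2],proj(a,X),proj(b,X))
```

```text
[0.181571   0.09548019] 0.14163901068400706 [[350.03144437 130.0536962 ]] [[395.07002657 274.99164307]]
[0.18057175 0.09674216] 0.15764888536103844 [[349.90916068 128.00832598]] [[396.97933815 271.43186348]]
[0.17384793 0.11270782] 0.1582798275337861 [[345.81507626 122.80199687]] [[405.2118698 270.2960829]]
```

View pics/t7.png

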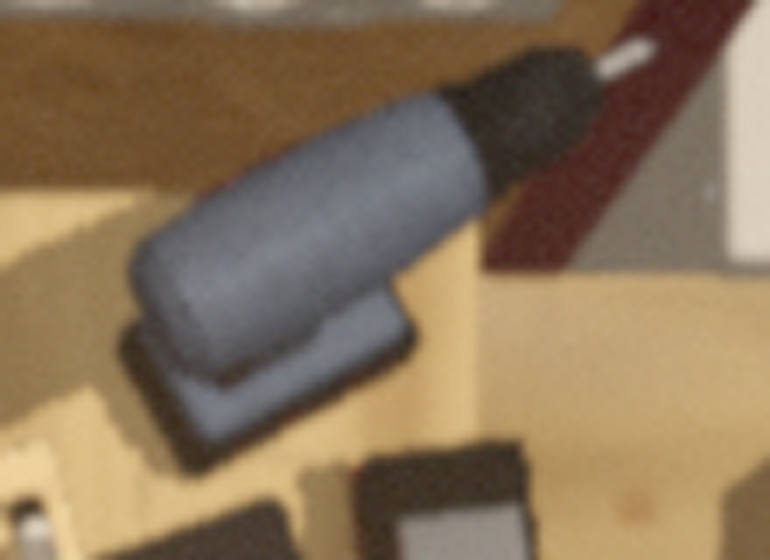

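carry_out(
  commands=[
    [[0,1.3,-1.0,0,0,0,0],[0,2.6,-2.2,0,0,0,0],[0,3.9,-3.5,0,0,0,0],[0.3,5.2,-4.8,0,0,0,0],[0.6,5.2,-5.9,0,0,0,0]],
  ],
)

```text
t: 8.4
tcp_pos: [0.6313, -0.1151, 0.2483]
tool_rot: [0.702, 0.096, -0.699, 0.098]
force: [0.0, 0.2, 0.4]
finger_gap: -0.0
```

Run:
```python
from h import *
plan(.175,-.006,.195)
d=manip.snapshot('top');crop(d,'t8.png',250,100,170,130,4.5)
d=manip.snapshot('scene');crop(d,'s8.png',290,155,160,180,3.3)
```

```text
t 8.4 jig [ 0.1804 -0.0003  0.2483] F [0.  0.2 0.4] gap -0.00014380972862419617
shift [ 2.13 -0.23  0.24] turn [-0.03 -0.05 -0.05]
```

View pics/t8.png

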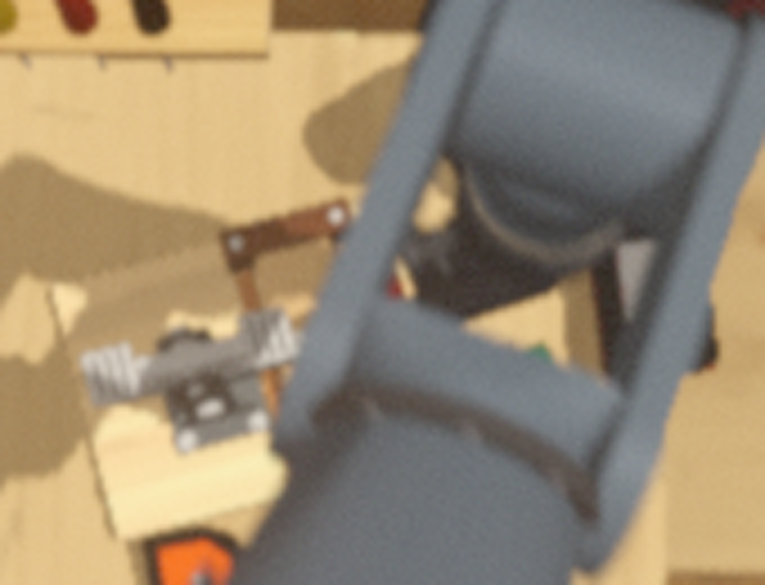

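View pics/s8.png

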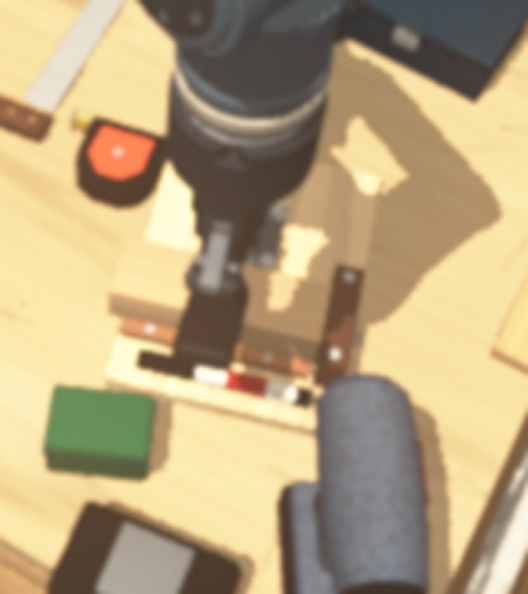

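carry_out(
  commands=[
    [[0.8,-0.2,0.3,0,0,0,0],[1.5,-0.2,0.3,0,0,0,0],[2.0,-0.2,0.3,0,0,0,0],[2.3,-0.2,0.3,0,0,0,0],[2.6,-0.2,0.3,0,0,0,0]],
  ],
)

```text
t: 9.0
tcp_pos: [0.6184, -0.1087, 0.184]
tool_rot: [0.701, 0.098, -0.7, 0.099]
force: [0.5, 0.3, 1.7]
finger_gap: -0.0
```

Run:
```python
from h import *
plan(.18,-.006,.155)
```

```text
t 9.0 jig [ 0.1707 -0.011   0.184 ] F [0.5 0.3 1.7] gap -8.303497407184062e-05
shift [ 1.16  0.37 -0.2 ] turn [ 0.01 -0.02 -0.02]
```

carry_out(
  commands=[
    [[0.3,0.1,-0.1,0,0,0,0],[0.6,0.2,-0.1,0,0,0,0],[0.9,0.3,-0.1,0,0,0,0],[1.2,0.4,-0.1,0,0,0,0],[1.5,0.4,-0.1,0,0,0,0]],
  ],
)

```text
t: 9.5
tcp_pos: [0.6227, -0.1181, 0.1456]
tool_rot: [0.7, 0.098, -0.7, 0.098]
force: [0.1, -2.6, 6.0]
finger_gap: -0.0
```

Run:
```python
from h import *
plan(.184,-.006,.12)
```

```text
t 9.5 jig [ 0.1809 -0.0094  0.1456] F [ 0.1 -2.6  6. ] gap -0.0002803497360518772
shift [ 1.03  0.12 -0.13] turn [-0.   -0.   -0.01]
```

carry_out(
  commands=[
    [[0.3,0.1,-0.1,0,0,0,0],[0.6,0.1,-0.1,0,0,0,0],[0.9,0.15,-0.1,0,0,0,0],[1.2,0.2,-0.1,0,0,0,0],[1.4,0.2,-0.1,0,0,0,0]],
  ],
)

```text
t: 10.0
tcp_pos: [0.6265, -0.1222, 0.1113]
tool_rot: [0.7, 0.098, -0.7, 0.099]
force: [-1.8, -2.1, 7.3]
finger_gap: -0.003
```

Run:
```python
from h import *
plan(.187,-.006,.096)
```

```text
t 10.0 jig [ 0.1859 -0.0068  0.1113] F [-1.8 -2.1  7.3] gap -0.003110145785124813
shift [ 0.61  0.04 -0.03] turn [ 0.01 -0.   -0.01]
```

carry_out(
  commands=[
    [[0.2,0,0,0,0,0,0],[0.35,0,0,0,0,0,0],[0.5,0,0,0,0,0,0],[0.6,0,0,0,0,0,0],[0.6,0,0,0,0,0,0]],
  ],
)

```text
t: 10.5
tcp_pos: [0.6267, -0.1225, 0.097]
tool_rot: [0.701, 0.098, -0.7, 0.099]
force: [-2.8, -2.8, 7.0]
finger_gap: 0.0
```

Run:
```python
from h import *
plan(.187,-.006,.094)
```

```text
t 10.5 jig [ 0.1863 -0.0068  0.097 ] F [-2.8 -2.8  7. ] gap 0.0004266209689315392
shift [ 0.12  0.03 -0.03] turn [ 0.01 -0.01 -0.02]
```

carry_out(
  commands=[
    [[0.1,0,0,0,0,0,0],[0.2,0,0,0,0,0,0],[0.25,0,0,0,0,0,0],[0.3,0,0,0,0,0,0],[0.3,0,0,0,0,0,0]],
  ],
)

```text
t: 11.0
tcp_pos: [0.6268, -0.1225, 0.0932]
tool_rot: [0.701, 0.098, -0.7, 0.099]
force: [-7.6, -2.0, 26.0]
finger_gap: -0.002
```

Run:
```python
from h import *
plan(.187,-.006,.094)
```

```text
t 11.0 jig [ 0.1863 -0.0066  0.0932] F [-7.6 -2.  26. ] gap -0.0024267872647476675
shift [-0.03  0.03 -0.03] turn [ 0.01 -0.01 -0.03]
```

Force jumped to 26 N at z = 93 mm, so the lever has bottomed. Release slowly and retreat.

carry_out(
  commands=[
    [[-0.3,0,0,0,0,0,0],[-0.6,0,0,0,0,0,0],[-1.2,0,0,0,0,0,0],[-2.2,0,0,0,0,0,0],[-3.6,0,0,0,0,0,0]],
  ],
)

```text
t: 11.5
tcp_pos: [0.6248, -0.1204, 0.1773]
tool_rot: [-0.699, -0.099, 0.702, -0.097]
force: [0.8, -0.6, -0.3]
finger_gap: 0.003
```

carry_out(
  commands=[
    [[-1.5,0,0,0,0,0,0],[-3,0,0,0,0,0,0],[-3.5,0,1.5,0,0,0,0],[-3.5,0,3.3,0,0,0,0],[-3.5,0,5,0,0,0,0]],
  ],
)

```text
t: 12.0
tcp_pos: [0.505, -0.1555, 0.2667]
tool_rot: [0.7, 0.099, -0.7, 0.099]
force: [0.2, -0.5, -0.9]
finger_gap: 0.002
```

carry_out(
  commands=[
    [[0,0,1.5,0,0,0,0],[0,0,3,0,0,0,0],[0,0,4,0,0,0,0],[0,0,4,0,0,0,0],[0,0,4,0,0,0,0]],
  ],
)

```text
t: 12.5
tcp_pos: [0.4104, -0.1834, 0.2664]
tool_rot: [0.701, 0.098, -0.7, 0.098]
force: [1.6, -0.1, -0.4]
finger_gap: 0.004
```

Run:
```python
from h import *
plan(.187,-.006,.094)
d=manip.snapshot('top');crop(d,'t9.png',250,130,140,100,5.7)
d=manip.snapshot('scene');crop(d,'s9.png',290,155,140,105,5.7)
```

```text
t 12.5 jig [ 0.1854 -0.2315  0.2664] F [ 1.6 -0.1 -0.4] gap 0.004460934497805939
shift [ 6.91  0.06 -9.01] turn [-0.01 -0.01 -0.  ]
```

View pics/t9.png

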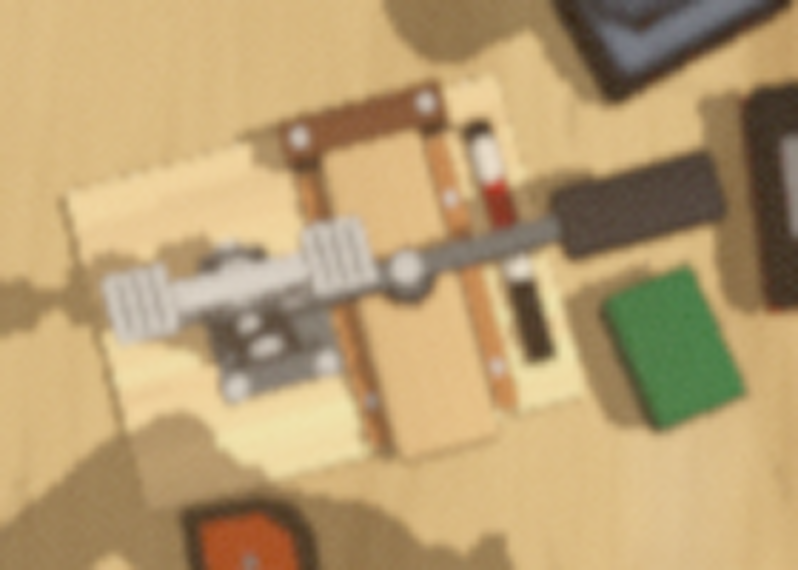

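View pics/s9.png

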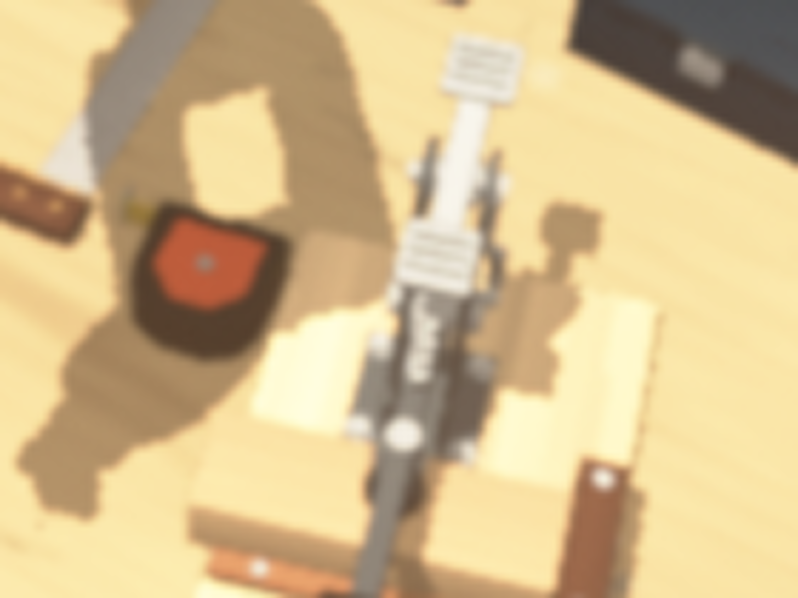

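Run:
```python
from h import *
d=manip.snapshot('top');s=manip.snapshot('scene');crop(s,'s10.png',310,220,80,60,9)
for q in(.12,.38,.5,.56,.62):
    a=.55-q;x=.19*np.cos(a)-.011*np.sin(a);z=.098+.19*np.sin(a)+.011*np.cos(a)
    P=np.r_[JR@[x,0]+JT,z]; u=proj(d,P)[0];v=proj(s,P)[0]
    print(q,((u-[250,130])*5.7).round(),((v-[310,220])*9).round())
f=lambda p:(250+(p[0]+.5)/5.7-.5,130+(p[1]+.5)/5.7-.5)
for p in [(402,460),(497,437)]: print(inv(ray(d,*f(p),.056)))
```

```text
0.12 [604. 186.] [392. 255.]
0.38 [633. 195.] [362. 412.]
0.5 [636. 201.] [352. 467.]
0.56 [636. 205.] [349. 490.]
0.62 [634. 209.] [346. 510.]
[ 0.04978738 -0.08423748]
[ 0.09853395 -0.08543447]
```

View pics/s10.png

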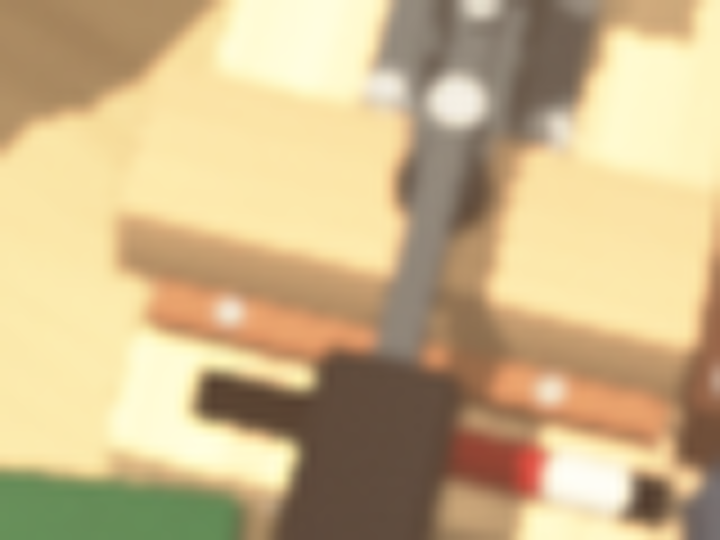

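Run:
```python
from h import *
s=manip.snapshot('scene');crop(s,'s11.png',310,230,80,60,9)
for q in(.38,.44,.5,.56,.62):
    r=[]
    for L in(.149,.231):
        a=.55-q;x=L*np.cos(a)-.011*np.sin(a);z=.098+L*np.sin(a)+.011*np.cos(a)
        r.append(((proj(s,np.r_[JR@[x,0]+JT,z])[0]-[310,230])*9).round())
    print(q,r)
```

```text
0.38 [array([397., 189.]), array([324., 464.])]
0.44 [array([393., 212.]), array([318., 498.])]
0.5 [array([389., 234.]), array([313., 528.])]
0.56 [array([386., 253.]), array([309., 555.])]
0.62 [array([383., 270.]), array([306., 578.])]
```

View pics/s11.png

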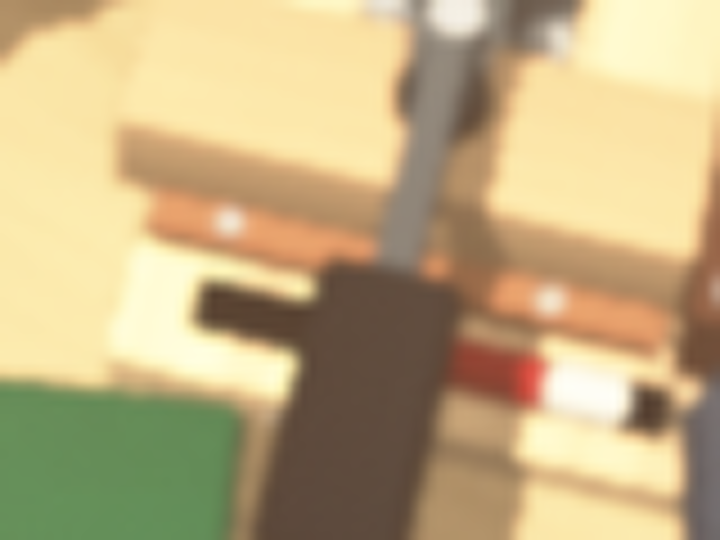

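The paddle's inner edge sits at row ~265, which puts the lever at about 0.6 rad. The block is home, the pawl is over, the bystanders have not moved and the arm is clear.

Run:
```python
from station import manip
print(manip.sign_off())
```

```text
the job is handed in; nothing more can be done
None
```

The block is clamped in the jig and I handed the job in at about 13 s of the 54 s. `sign_off()` gives no verdict, so whether it passed isn't confirmed.

1. **Block:** I pushed it with shut fingertips until the force rose from about 2 N to 11 N. Before and after clamping, its near end measured y ≈ -85 mm in the jig's frame, which is the home position.
2. **Pawl:** I pressed the raised pad down about 11 mm. In later pictures the lever-side pad stays down, the far end stays up, and the lever had not moved. I judged this by eye, not by measuring the angle.
3. **Lever:** I pushed the paddle down its arc until it bottomed out, where the force jumped to 26 N. After release, the pictures put the lever at about 0.6 rad, against the 0.39 rad needed.

**Last checks:** The foot rests on the block. I could not measure its force directly; at that lever angle the foot is compressed well past the 5 N needed. The marker pen, green box and tape measure look unmoved, and the arm was clear of everything. I did not recheck the battery, try square or chisel closely, but the arm never went near them on the bench. No check failed or disagreed with another.

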